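Present a sample tube to the bench bar-code reader

ROBOT

A 6-joint arm with a two-finger parallel gripper is mounted at the origin on the work surface. World frame = base frame: x ahead of the robot, y to its left, z up, the work surface at z = 0. Lengths are in mm, angles in rad, forces in N, time in s.
With the tool pointing down it reaches from about 250 to 775 mm from the base axis. Payload 8.9 kg.
Tool frame: the origin (TCP) lies at the very end of the fingers, on their centre line; the grasp point (between the pads) lies 19 mm behind it; z points along the fingers, y is the direction in which the jaws open and shut (so a half turn about z gives the same grasp; the last joint's range is limited). The gripper opens to 85 mm and grips with 20 to 120 N. Pads are 22 mm wide; open, the fingers measure 114 mm over their backs; the gripper's body (76 mm by 85 mm) begins 54 mm behind the grasp point. The pads swing forward as they close: fully open they stand 13 mm farther back than shut.
Start: joints at [-1.362, 0.291, -0.153, 1.127, 0, 1.431], TCP at [178.937, -493.564, 231.305] pointing down, gripper open.
Joint ranges: [-2.52, 2.52], [-0.91, 1.74], [-1.3, 1.37], [-1.96, 2.02], [-1.52, 1.47], [-3.14, 3.14]. Speed limits (rad/s): [2.22, 2.22, 2.79, 3.14, 3.14, 3.14].

INTERFACE

Orientations are given as a unit quaternion [w, x, y, z].
In Python, from rig import ctrl gives the robot as it stands.
- The arm moves only by the tool apply_moves, never from a script. Its argument "steps" is a list of rows, each an object of numbers: "hand": the finger opening in cm, from 0 to 8.54; "dx", "dy", "dz": the shift along the world's x, y, z in cm; "wx", "wy", "wz": the turn, a rotation vector about the world's x, y, z in units of 5 degrees (1.0 is 5 degrees). A call has exactly 8 rows; each row is the pose to reach, as a shift and turn from the pose commanded when the call began; what a row does not reach only later rows make up. A row lasts 1/8 s, in which the tool goes at most 62.5 mm and 10.7 degrees, less where a joint would pass 70% of its speed; a pose out of reach is approached as far as the arm can. A call with a gripper value outside its range is refused whole. The fingers move at their own pace and stop on an object; "newtons" is the grip in N (left out, the last holds). Time passes only in rows, so rows that repeat a pose let the fingers close, or fill a call up. It gives the time, the measured TCP pose, the force and the opening at its end, in the units of the state.
- ctrl.state(): the state, without advancing time (a new reading comes with each control period).
- ctrl.capture(name): name is "scene" or "side" or "wrist"; returns the picture (400x640x3 uint8, blue, green, red); there is no depth.
- ctrl.camera_params(name): a dict with "vertical_fov" (degrees; the focal length in pixels is half the picture's height over the tangent of half this angle, whatever the lens; pixels are square), "cx", "cy" (the principal point, pixels), "k1" (the pictures are not rectified: a ray, as slopes to the right and down, at radius r is drawn at 1 + k1 r^2 times it, then the intrinsics apply), "R" (3x3) and "t" (3): a world point X has camera coordinates R X + t; the wrist camera has in their place "tool_from_camera" (4x4, takes a point from camera to tool coordinates, whose origin is the TCP and whose axes are the flange's). Camera axes: x right, y down, z forward; pixel columns grow to the right and rows downward; lengths in mm; the calibration is good to about 2 mm. A picture is of the moment at which its call begins: read the wrist's pose just before it. camera_params takes no time and is no camera call.
- ctrl.finish_job(): hands the job in, once; it reports no verdict.
The state is a dict: "t": time; "qpos": joint angles; "qvel": joint speeds; "joint_torque": joint torques, N m; "ee_pos": TCP position; "ee_rot": TCP orientation; "wrist_force": force on the tool from outside, world axes, zero at the start; "torque": the same for the moment, N m; "opening": finger opening in mm.
Only numpy, scipy, OpenCV 4.12 (cv2) and the standard library are available. Lean on these libraries where they do the work, as an engineer would, in place of code of your own. Each camera call takes 0.05 s, during which the arm holds its last target.

TASK

Book in the sample with the green cap: draw its tube up out of the blue rack, turn and tip it so that the bar-code label on its side faces squarely into the bench reader's window, the tube running straight up the slope of the window with its cap uppermost, and keep it there, label centred on the window and about 8 cm in front of it, while the reader reads. Do not touch the reader, and leave the other tubes and everything else on the bench standing as they are. The program finishes while still holding the tube raised and steady there.

Things in the scene. Friction and masses are not known exactly. Their poses are not given: they have to be found in the camera images.
- tube: Sample tube: brown, GREEN cap, upright in the rack, 118 mm tall, 40 to 85 g. Body 29 mm diameter; ribbed cap 34.4 mm (36 over ribs) from 98 to 118 mm above the foot. Origin: centre of the foot's underside; z along the tube to the cap, x out through the label's middle. A white stroke on the cap's top points to the label. Starts with the label facing any way from ahead-right round to back-left.
- label (a point): Middle of the white label with black bars on the green-capped tube: on its surface 14.9 mm from the axis on its +x side, 62 mm above the foot. Label 52 mm long along the tube (36 to 88 mm above the foot), wrapped about 55 degrees to either side. Axes as tube: x out of the label, z to the cap.
- cap (a point): Middle of the green cap, on the tube's axis 108 mm above the foot; good place to grip, 34 mm wide. Axes as tube.
- rack: Blue tube rack, fixed, 156 (x) by 108 (y) by 60 mm high; origin: centre of its underside. Six 32 mm holes at x = -48, 0, 48, y = -24, 24 mm; tubes stand on its floor 6 mm up and pass only through the top deck, so a tube is free once its foot is above 60 mm, and can be turned in its hole. The three tubes stand at (0, 24), (-48, -24), (48, -24) in any order, 68 mm or more apart.
- scanner: Bench bar-code reader, fixed: round black foot 112 mm diameter, light grey yoke 108 mm wide up to 109 mm high, and between its cheeks the tilted grey reading head (88 mm wide, 84 tall, 60 deep), highest point about 150 mm. Origin: underside of the foot; z up; its front (window side) faces its -x.
- window (a point): Centre of the reader's dark red window (62 mm wide, 54 mm high), on the front of the tilted head, about 110 to 120 mm above the bench. It looks along this frame's -x, out and upward; y is level, along the window's width; z runs up the sloping window. It leans back 0.45 to 0.75 rad from upright, differently each time, and stays as set (stiff hinge).
- tube_white: Bystander: same kind of tube with a white cap, in the rack; origin at the centre of its foot, z up to the cap.
- tube_red: Bystander: same kind of tube with a red cap, in the rack; origin at the centre of its foot, z up to the cap.
- bottle_amber: Bystander: amber reagent bottle, black cap, 88 mm diameter, 185 mm tall; origin at the centre of its underside.
- bottle_blue: Bystander: clear reagent bottle, blue cap, 72 mm diameter, 150 mm tall; origin at the centre of its underside.
- beaker: Bystander: glass beaker, 72 mm diameter, 85 mm tall; origin at the centre of its underside.
- vial: Bystander: small amber vial, black cap, 26 mm diameter, 48 mm tall; origin at the centre of its underside.
- marker: Bystander: marker pen lying on the bench, 130 mm long, 13 mm thick; origin under its middle.
Things that resemble listed ones, but are neither listed nor needed, are in the scene too. Leave any purple look-alike of the tube alone.

How it is judged (in metres and radians):
On the way:
1. the green-capped tube is held by the fingers and drawn up clear of the rack (z of tube in the frame of rack above 0.062 m and contact force between the fingers and tube above 0.5 N), for 0.1 s.
At the end, for the whole second after the job is handed in: Tube held in the fingers, steady, foot over 40 mm above the bench, clear of rack, reader and bench; label's middle 50 to 110 mm before the window and within 20 mm of its centre line both ways; label facing the window, tube parallel to its slope, each within 12 degrees, cap end up (contact force between the fingers and tube above 0.5 N and x of label in the frame of window between -0.11 and -0.05 m and y of label in the frame of window between -0.02 and 0.02 m and z of label in the frame of window between -0.02 and 0.02 m and x of window in the frame of tube above 0.03 m and angle between the x axis of tube and the x axis of window, either way round below 0.21 rad and angle between the z axis of tube and the z axis of window, either way round below 0.21 rad and angle between tube's own z axis and vertical below 1.2 rad and height (world z) of tube above 0.04 m and linear speed of tube below 0.02 m/s and angular speed of tube below 0.2 rad/s and contact force between tube and rack below 0.05 N and contact force between tube and scanner below 0.05 N and contact force between tube and table below 0.05 N); the arm keeps its last pose, push and grip.
It fails at once if the reader is touched (contact force between scanner and tube above 1 N or contact force between scanner and the fingers above 1 N or contact force between scanner and the arm above 1 N).
It fails at once if another tube is lifted, tipped or shoved (distance of any of tube_white, tube_red from where it was at the start of the episode above 0.015 m or angle between any of tube_white, tube_red's own z axis and vertical above 0.25 rad).
It fails at once if something else on the bench is knocked about (distance of any of bottle_amber, bottle_blue, beaker, vial, marker from where it was at the start of the episode above 0.02 m or angle between any of bottle_amber, bottle_blue, beaker, vial's own z axis and vertical above 0.3 rad).
It also fails if it takes over 45 s, if anything falls off the work surface, if the arm or the gripper's body presses on something with over 40 N, if the wrist force passes 120 N, or if a joint passes its speed limit or range.

## Working session

There is one attempt and no reset: what is moved stays moved. The work goes in short steps, Python scripts to look and compute and a tool call to move; the robot and the scene stay as the last step left them, time stands still between calls to the robot, and variables do not carry over. Pictures are saved under pics/ and viewed, and the job is handed in when it is done.

Besides the shell and the picture viewer there is one more tool, called after "Emit:" by a JSON object that holds its "fn" and its "kwargs". apply_moves: Moves the arm, as the interface text tells. Its arguments: {"type":"object","properties":{"steps":{"type":"array","items":{"type":"object","properties":{"hand":{"type":"number"},"dx":{"type":"number"},"dy":{"type":"number"},"dz":{"type":"number"},"wx":{"type":"number"},"wy":{"type":"number"},"wz":{"type":"number"}}}},"newtons":{"type":"number"}},"required":["steps"]}

```bash
ls; mkdir -p pics
python3 - <<'E'
from rig import ctrl
import cv2
print(ctrl.state())
for n in ("scene","side","wrist"):
    p=ctrl.camera_params(n); print(n,p)
    cv2.imwrite(f"pics/{n}0.png",ctrl.capture(n))
E
```

```text
pics
{'t': 0.0, 'qpos': array([-1.36231677e+00,  2.91289578e-01, -1.54135192e-01,  1.12670097e+00,
       -2.78437082e-05,  1.43151399e+00]), 'qvel': array([ 0.00085752,  0.00074279,  0.0004542 , -0.00149248,  0.00044173,
       -0.00048033]), 'joint_torque': array([ 2.09508769e-03, -5.37149119e+01,  3.31367111e+01,  1.61717174e-02,
        2.71767631e-04,  5.40050820e-06]), 'ee_pos': array([ 178.82761778, -493.1301538 ,  230.72417032]), 'ee_rot': array([-6.63826437e-04,  9.84920539e-01,  1.73006038e-01, -3.69068261e-05]), 'wrist_force': array([-0.28185755, -0.65547102, -0.16962974]), 'torque': array([-0.01803042,  0.01723422, -0.00726838]), 'opening': 85.41021096683652}
scene {'vertical_fov': 50.17969198945062, 'cx': 317.87957054598854, 'cy': 201.85289252358913, 'k1': -0.027802265581020873, 'R': array([[-0.87613483,  0.48139966,  0.02534027],
       [ 0.24604687,  0.49176494, -0.83524139],
       [-0.41454638, -0.72554918, -0.54929927]]), 't': array([ 477.74545357,  -70.93250563, 1702.85268984])}
side {'vertical_fov': 49.7690259756079, 'cx': 322.40192211091306, 'cy': 193.3593631859042, 'k1': 0.022886075270788554, 'R': array([[ 0.98428822, -0.1763141 ,  0.00948909],
       [-0.12590008, -0.73849749, -0.66239763],
       [ 0.12379772,  0.65079551, -0.74909234]]), 't': array([-552.83447701,  116.89400071, 1151.42697389])}
wrist {'vertical_fov': 65.31213318119589, 'cx': 318.7641766277541, 'cy': 205.05298892143824, 'k1': -0.043522957951204234, 'tool_from_camera': array([[ 5.10714030e-04, -9.62655667e-01, -2.70728288e-01,
         6.87873282e+01],
       [ 9.99999835e-01,  4.20071162e-04,  3.92755637e-04,
         1.27913875e-01],
       [-2.64363294e-04, -2.70728443e-01,  9.62655722e-01,
        -1.41981097e+02],
       [ 0.00000000e+00,  0.00000000e+00,  0.00000000e+00,
         1.00000000e+00]])}
```

View pics/scene0.png

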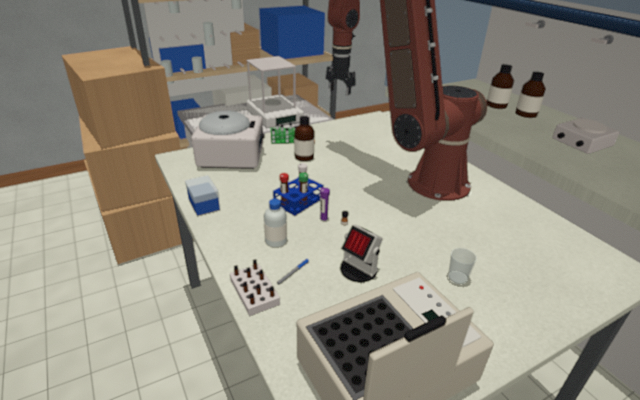

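View pics/side0.png

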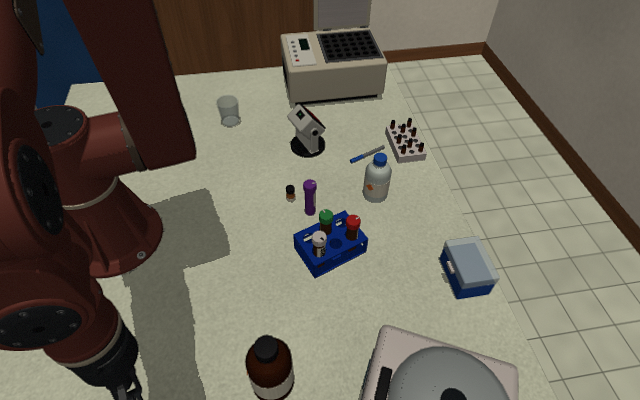

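View pics/wrist0.png

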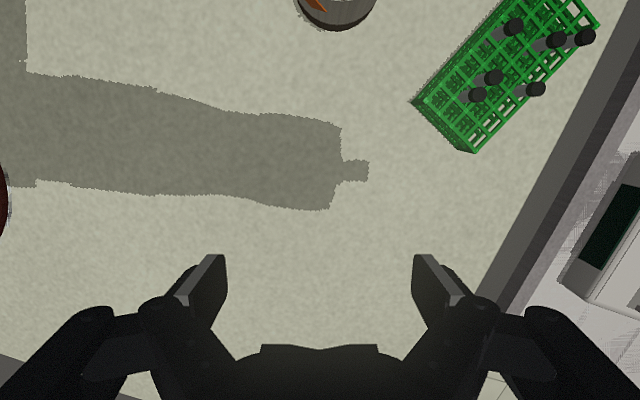

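Scene view: rack near (298,195), green cap (302,173), red (284,178), purple look-alike (324,204) standing outside the rack, reader (360,252). In the side view the green cap is at (326,215), white (319,240), red (353,221), and purple (310,187). I'll enlarge these.

```bash
cat > h.py <<'E'
import numpy as np, cv2
from rig import ctrl
from scipy.spatial.transform import Rotation as Ro
def tr(q): return Ro.from_quat([q[1],q[2],q[3],q[0]]).as_matrix()
def cam(n,st=None):
    p=ctrl.camera_params(n); f=200/np.tan(np.radians(p['vertical_fov']/2))
    if 'R' in p: R,t=np.array(p['R']),np.array(p['t'])
    else:
        st=st or ctrl.state(); T=np.eye(4);T[:3,:3]=tr(st['ee_rot']);T[:3,3]=st['ee_pos']
        M=np.linalg.inv(T@np.array(p['tool_from_camera'])); R,t=M[:3,:3],M[:3,3]
    return dict(f=f,cx=p['cx'],cy=p['cy'],k1=p['k1'],R=R,t=t)
def ray(c,u,v):
    d=np.array([(u-c['cx'])/c['f'],(v-c['cy'])/c['f']]); s=d.copy()
    for _ in range(20): s=d/(1+c['k1']*(s@s))
    r=c['R'].T@np.array([s[0],s[1],1]); return -c['R'].T@c['t'], r/np.linalg.norm(r)
def onz(c,u,v,z):
    o,r=ray(c,u,v); return o+r*(z-o[2])/r[2]
def tri(*obs):
    A=np.zeros((3,3));b=np.zeros(3);L=[]
    for c,u,v in obs:
        o,r=ray(c,u,v);P=np.eye(3)-np.outer(r,r);A+=P;b+=P@o;L.append((o,P))
    x=np.linalg.solve(A,b); return x,[round(float(np.linalg.norm(P@(x-o))),1) for o,P in L]
def proj(c,X):
    x=c['R']@np.asarray(X,float)+c['t'];s=x[:2]/x[2];s=s*(1+c['k1']*(s@s));return np.array([c['cx'],c['cy']])+c['f']*s
def crop(img,x0,y0,w,h,k,name): cv2.imwrite(name,cv2.resize(img[y0:y0+h,x0:x0+w],None,fx=k,fy=k,interpolation=cv2.INTER_CUBIC))
E
python3 - <<'E'
from h import *
s=cv2.imread('pics/scene0.png'); d=cv2.imread('pics/side0.png')
crop(s,265,150,130,140,4.2,'pics/c1.png'); crop(d,270,90,130,190,3.1,'pics/c2.png')
E
```

```text
(no output)
```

View pics/c1.png

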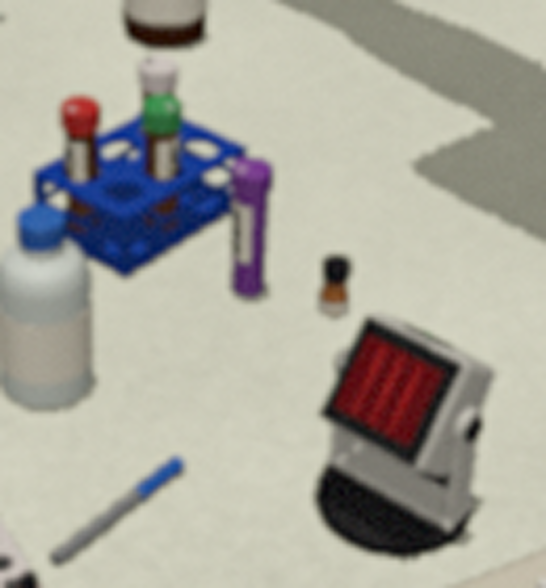

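View pics/c2.png

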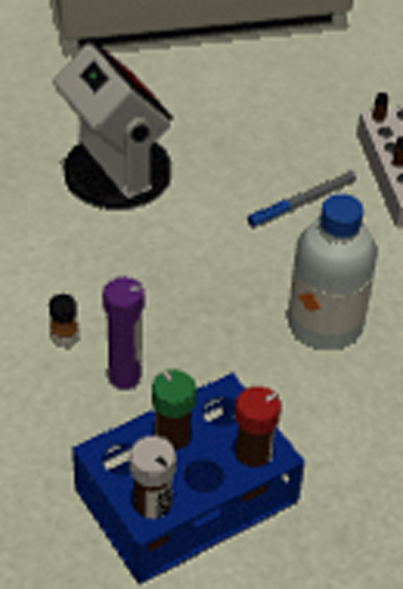

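Run:
```python
from h import *
S,D=cam('scene'),cam('side')
def C1(x,y): return S,265+x/4.2,150+y/4.2
def C2(x,y): return D,270+x/3.1,90+y/3.1
for n,a,b in [('green',(162,100),(173,380)),('red',(80,104),(257,399)),('white',(159,66),(153,449)),('purple',(251,167),(124,286)),('foot',(394,510),(118,170)),('vial',(336,262),(63,300)),('bluecap',(42,213),(342,205)),
  ('head top-L(scene)corner',(372,320),(165,118)),('hinge?',(472,428),(138,131))]:
    x,r=tri(C1(*a),C2(*b)); print(n,x.round(),r)
for n,(x,y) in [('foot c',(394,510)),('rackcorner front',(126,272)),('purple',(249,293)),('mk1',(180,466)),('mk2',(55,558))]:
    print(n,onz(*C1(x,y),5).round())
for n,(x,y),z in [('L',(76,452),60),('far',(236,375),60),('R',(303,462),60),('near',(140,531),60),('near0',(140,580),0)]: print(n,onz(*C2(x,y),z).round())
```

```text
green [ 547. -112.  127.] [2.1, 2.1]
red [ 608. -140.  125.] [1.9, 1.9]
white [ 520. -172.  123.] [2.8, 2.8]
purple [526.   2. 119.] [2.0, 2.0]
foot [562. 280.  -3.] [2.0, 2.0]
vial [478.  60.  48.] [2.3, 2.3]
bluecap [720.  35. 152.] [2.8, 2.8]
head top-L(scene)corner [579. 221. 125.] [24.3, 24.3]
hinge? [552. 289.  63.] [37.9, 37.9]
foot c [565. 287.   5.]
rackcorner front [605. -58.   5.]
purple [528.  14.   5.]
mk1 [677. 177.   5.]
mk2 [796. 222.   5.]
L [ 468. -120.   60.]
far [614. -63.  60.]
R [ 648. -161.   60.]
near [ 507. -203.   60.]
near0 [ 506. -211.    0.]
```

Emit:
{"fn": "apply_moves", "kwargs": {"steps": [{"dz":4,"dx":2,"dy":2,"hand":8.5},{"dx":6,"dy":6,"dz":5,"hand":8.5},{"dx":10,"dy":10,"dz":5,"hand":8.5},{"dx":14,"dy":14,"dz":5,"hand":8.5},{"dx":18,"dy":18.5,"dz":5,"hand":8.5},{"dx":22,"dy":22.5,"dz":5,"hand":8.5},{"dx":26,"dy":27,"dz":5,"hand":8.5},{"dx":30,"dy":31,"dz":5,"hand":8.5}]}}

```text
invalid input at $.steps[0]: expected keys hand, dx, dy, dz, wx, wy, wz
```

Emit:
{"fn": "apply_moves", "kwargs": {"steps": [{"dx":3.5,"dy":3.5,"hand":8.5},{"dx":6.8,"dy":7,"hand":8.5},{"dx":6.8,"dy":7.1,"hand":8.5},{"dx":6.8,"dy":7.1,"hand":8.5},{"dx":6.8,"dy":7.1,"hand":8.5},{"dx":6.8,"dy":7.1,"hand":8.5},{"dx":6.8,"dy":7.1,"hand":8.5},{"dx":6.8,"dy":7.1,"hand":8.5}]}}

```text
invalid input at $.steps[0]: expected keys hand, dx, dy, dz, wx, wy, wz
```

Run:
```python
from h import *
st=ctrl.state(); print(st['t'],st['qpos'].round(3),st['ee_pos'].round(1),st['ee_rot'].round(4))
cv2.imwrite('pics/w1.png',ctrl.capture('wrist'))
# rough window from scene
S=cam('scene')
px=np.array([(373,322),(457,366),(408,456),(327,410)],float)/4.2+[265,150]  # TL?,..
K=np.array([[S['f'],0,S['cx']],[0,S['f'],S['cy']],[0,0,1]])
obj=np.array([(-31,27,0),(31,27,0),(31,-27,0),(-31,-27,0)],float)
n,rv,tv,e=cv2.solvePnPGeneric(obj,px,K,np.array([S['k1'],0,0,0]),flags=cv2.SOLVEPNP_IPPE)
for r,t,ee in zip(rv,tv,e):
    R=S['R'].T@cv2.Rodrigues(r)[0]; print((S['R'].T@(t.ravel()-S['t'])).round(), R.round(2).tolist(),ee)
```

```text
0.15 [-1.362  0.291 -0.154  1.127  0.     1.432] [ 178.9 -493.2  230.8] [-5.000e-04  9.849e-01  1.730e-01  0.000e+00]
[687. 432. 262.] [[-0.2, -0.64, 0.74], [0.97, -0.23, 0.07], [0.12, 0.73, 0.67]] [0.09500395]
[687. 433. 263.] [[-0.76, -0.65, 0.02], [0.23, -0.24, 0.94], [-0.61, 0.72, 0.33]] [0.28042875]
```

View pics/w1.png

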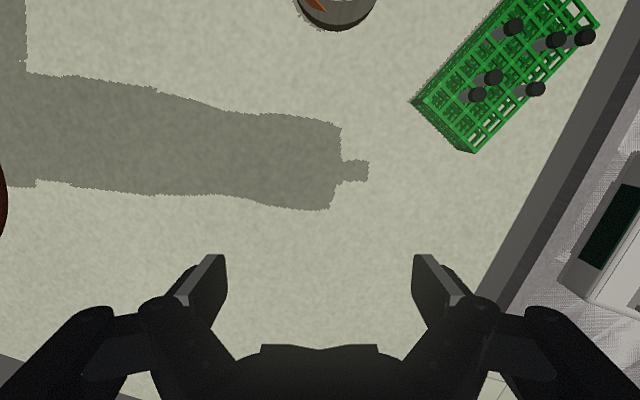

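Emit:
{"fn": "apply_moves", "kwargs": {"steps": [{"dx":2,"dy":2,"dz":4,"wx":0,"wy":0,"wz":0,"hand":8.5},{"dx":6,"dy":6,"dz":5,"wx":0,"wy":0,"wz":0,"hand":8.5},{"dx":10,"dy":10,"dz":5,"wx":0,"wy":0,"wz":0,"hand":8.5},{"dx":14,"dy":14,"dz":5,"wx":0,"wy":0,"wz":0,"hand":8.5},{"dx":18,"dy":18.5,"dz":5,"wx":0,"wy":0,"wz":0,"hand":8.5},{"dx":22,"dy":22.5,"dz":5,"wx":0,"wy":0,"wz":0,"hand":8.5},{"dx":26,"dy":27,"dz":5,"wx":0,"wy":0,"wz":0,"hand":8.5},{"dx":30,"dy":31,"dz":5,"wx":0,"wy":0,"wz":0,"hand":8.5}]}}

```text
t: 1.2
ee_pos: [480.0, -181.7, 281.3]
ee_rot: [0.0, 0.985, 0.173, 0.0]
wrist_force: [0.0, -1.5, -0.0]
opening: 84.7
```

Emit:
{"fn": "apply_moves", "kwargs": {"steps": [{"dx":3.5,"dy":3.5,"dz":0,"wx":0,"wy":0,"wz":0,"hand":8.5},{"dx":6.8,"dy":7,"dz":0,"wx":0,"wy":0,"wz":0,"hand":8.5},{"dx":6.8,"dy":7,"dz":0,"wx":0,"wy":0,"wz":0,"hand":8.5},{"dx":6.8,"dy":7,"dz":0,"wx":0,"wy":0,"wz":0,"hand":8.5},{"dx":6.8,"dy":7,"dz":0,"wx":0,"wy":0,"wz":0,"hand":8.5},{"dx":6.8,"dy":7,"dz":0,"wx":0,"wy":0,"wz":0,"hand":8.5},{"dx":6.8,"dy":7,"dz":0,"wx":0,"wy":0,"wz":0,"hand":8.5},{"dx":6.8,"dy":7,"dz":0,"wx":0,"wy":0,"wz":0,"hand":8.5}]}}

```text
t: 2.2
ee_pos: [546.8, -113.8, 281.4]
ee_rot: [0.0, 0.985, 0.173, 0.0]
wrist_force: [-0.5, 0.4, -0.7]
opening: 85.1
```

Run:
```python
from h import *
st=ctrl.state(); print(st['t'],st['qpos'].round(3),st['ee_pos'].round(1),st['ee_rot'].round(4))
cv2.imwrite('pics/w1.png',ctrl.capture('wrist'))
```

```text
2.2 [-0.336  0.335  0.04   1.276  0.     2.458] [ 546.8 -113.8  281.4] [0.     0.985  0.1728 0.    ]
```

View pics/w1.png

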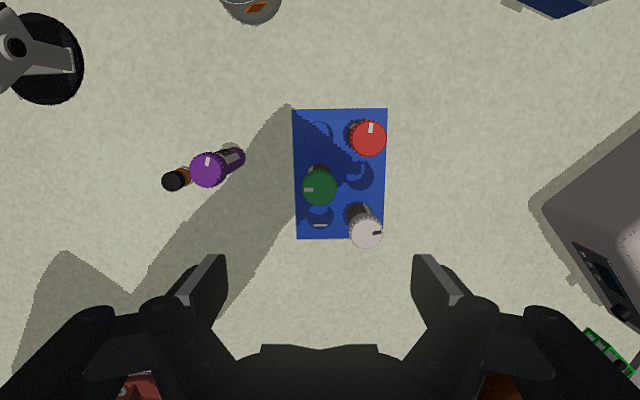

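Run:
```python
from h import *
w=cv2.imread('pics/w1.png'); crop(w,275,95,130,160,4,'pics/c3.png')
C=cam('wrist')
hsv=cv2.cvtColor(w,cv2.COLOR_BGR2HSV)
m=((hsv[...,0]>50)&(hsv[...,0]<80)&(hsv[...,1]>90)).astype(np.uint8); m[:150]=0;m[220:]=0;m[:,:295]=0;m[:,345:]=0
cs,_=cv2.findContours(m,0,2);c=max(cs,key=cv2.contourArea)
(x,y),r=cv2.minEnclosingCircle(c);print(x,y,r,onz(C,x,y,124).round(1))
print('strok ends',onz(C,303,189.5,124).round(1),onz(C,314,189.5,124).round(1))
for p in [(293,109),(387,108),(385,239),(297,239)]: print(onz(C,*p,60).round(1))
```

```text
318.7937316894531 186.68161010742188 18.084121704101562 [ 550.1 -112.9  124. ]
strok ends [542.1 -99.2 124. ] [ 545.8 -109.4  124. ]
[610.6 -60.3  60. ]
[ 647.6 -158.7   60. ]
[ 502.3 -218.3   60. ]
[ 464.9 -114.8   60. ]
```

View pics/c3.png

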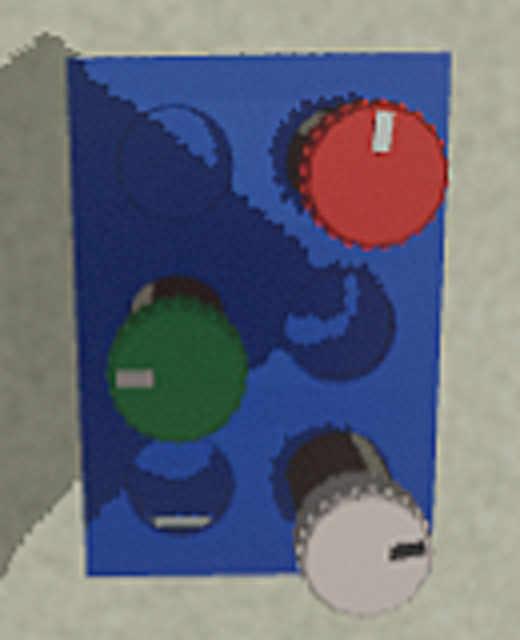

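The target is the green cap at (319,187), standing in the rack's middle hole. The crop confirms it: it has a white stroke and a brown body with a label. The purple tube at (208,168) stands outside the rack and is the look-alike. The stroke points to image left, which is a world yaw of about 113°. Next I'll look at the reader from its front.

Emit:
{"fn": "apply_moves", "kwargs": {"steps": [{"dx":1.5,"dy":5,"dz":0,"wx":0,"wy":0,"wz":0,"hand":8.5},{"dx":3,"dy":10,"dz":0,"wx":0,"wy":0,"wz":0,"hand":8.5},{"dx":4.5,"dy":15,"dz":0,"wx":0,"wy":0,"wz":0,"hand":8.5},{"dx":6,"dy":20,"dz":0,"wx":0,"wy":0,"wz":0,"hand":8.5},{"dx":7.5,"dy":25,"dz":0,"wx":0,"wy":0,"wz":0,"hand":8.5},{"dx":9,"dy":30,"dz":0,"wx":0,"wy":0,"wz":0,"hand":8.5},{"dx":10.5,"dy":35,"dz":-1,"wx":0,"wy":0,"wz":0,"hand":8.5},{"dx":11.5,"dy":40,"dz":-2,"wx":0,"wy":0,"wz":0,"hand":8.5}]}}

```text
t: 3.25
ee_pos: [662.4, 288.1, 260.9]
ee_rot: [0.0, 0.985, 0.173, 0.0]
wrist_force: [1.2, -0.4, 0.2]
opening: 84.8
```

Emit:
{"fn": "apply_moves", "kwargs": {"steps": [{"dx":0,"dy":1,"dz":-1,"wx":0,"wy":0,"wz":0,"hand":8.5},{"dx":0,"dy":1,"dz":-1,"wx":0,"wy":0,"wz":0,"hand":8.5},{"dx":0,"dy":1,"dz":-1,"wx":0,"wy":0,"wz":0,"hand":8.5},{"dx":0,"dy":1,"dz":-1,"wx":0,"wy":0,"wz":0,"hand":8.5},{"dx":0,"dy":1,"dz":-1,"wx":0,"wy":0,"wz":0,"hand":8.5},{"dx":0,"dy":1,"dz":-1,"wx":0,"wy":0,"wz":0,"hand":8.5},{"dx":0,"dy":1,"dz":-1,"wx":0,"wy":0,"wz":0,"hand":8.5},{"dx":0,"dy":1,"dz":-1,"wx":0,"wy":0,"wz":0,"hand":8.5}]}}

```text
t: 4.25
ee_pos: [661.9, 296.4, 251.3]
ee_rot: [-0.0, 0.985, 0.173, -0.0]
wrist_force: [-0.3, -0.1, -0.1]
opening: 85.1
```

Run:
```python
from h import *
import pickle
st=ctrl.state(); print(st['t'],st['qpos'].round(3),st['ee_pos'].round(1),st['ee_rot'].round(4))
pickle.dump(cam('wrist',st),open('w2.pkl','wb'))
cv2.imwrite('pics/w2.png',ctrl.capture('wrist'))
```

```text
4.25 [0.32  0.708 0.579 1.442 0.    3.114] [661.9 296.4 251.3] [-0.000e+00  9.849e-01  1.731e-01 -1.000e-04]
```

View pics/w2.png

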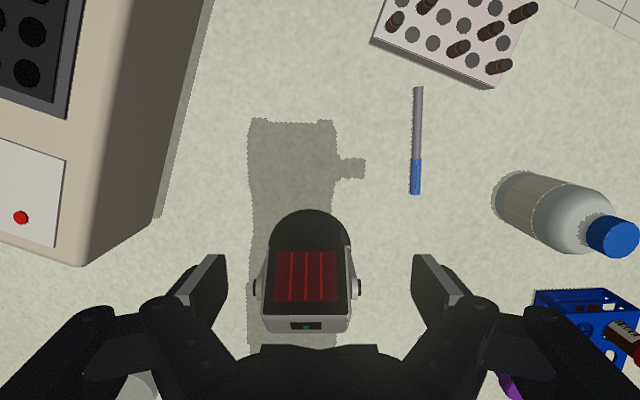

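Run:
```python
from h import *
w=cv2.imread('pics/w2.png'); crop(w,245,230,125,115,6,'pics/c4.png')
```

```text
(no output)
```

View pics/c4.png

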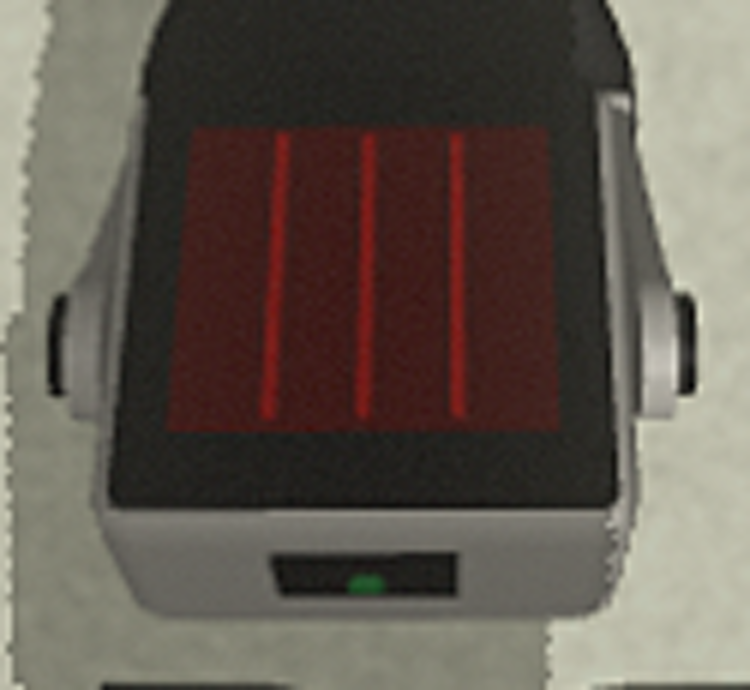

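Run:
```python
from h import *
import pickle
from scipy.optimize import least_squares
C=pickle.load(open('w2.pkl','rb'))
px=np.array([(193,128),(549,128),(560,431),(168,431)],float)/6+[245,230]-5/12.
w=cv2.imread('pics/w2.png').astype(int); m=((w[...,2]-w[...,1]>20)).astype(np.uint8);m[:245]=0;m[310:]=0;m[:,:265]=0;m[:,350:]=0
c=max(cv2.findContours(m,0,2)[0],key=cv2.contourArea);q=cv2.approxPolyDP(c,4,True)[:,0];print(q.tolist(),px.round(1).tolist())
def frame(a,l):
    n=np.array([np.cos(a)*np.cos(l),np.sin(a)*np.cos(l),np.sin(l)]); z=np.array([-np.cos(a)*np.sin(l),-np.sin(a)*np.sin(l),np.cos(l)])
    x=-n; return np.c_[x,np.cross(z,x),z]
# image left-top = bottom of window ; which y sign: viewer facing robot(-n), upslope at image bottom
def corners(p):
    R=frame(p[3],p[4]); 
    return [p[:3]+R@np.array([0,sy*31,sz*27]) for sy,sz in [(-1,-1),(1,-1),(1,1),(-1,1)]]
def res(p): return np.concatenate([proj(C,X)-u for X,u in zip(corners(p),px)])
for a0 in (0.3,):
    best=None
    for s in (1,-1):
        P=px if s==1 else px[[1,0,3,2]]
        r=least_squares(lambda p:np.concatenate([proj(C,X)-u for X,u in zip(corners(p),P)]),[590,290,115,a0,.6],x_scale=[10,10,10,.1,.1])
        print(s,r.x.round(3),r.cost,np.degrees(r.x[3:]))
        if best is None or r.cost<best.cost: best=r
np.save('win.npy',best.x)
S=cam('scene');print([proj(S,X).round(1).tolist() for X in corners(best.x)], [((np.array(x)/4.2)+[265,150]).round(1).tolist() for x in [(373,322),(457,366),(408,456),(327,410)]])
s=cv2.imread('pics/scene0.png');crop(s,335,220,55,60,10,'pics/c5.png')
```

```text
[[277, 252], [273, 301], [337, 301], [335, 251]] [[276.8, 250.9], [336.1, 250.9], [337.9, 301.4], [272.6, 301.4]]
1 [5.80186e+02 2.80219e+02 1.13302e+02 3.50000e-01 6.55000e-01] 0.01427738203651883 [20.05203494 37.53594518]
-1 [580.186 280.219 113.302  -2.792  11.911] 0.01427738203650711 [-159.94796504  682.46405477]
[[343.4, 246.8], [360.9, 256.5], [369.3, 238.9], [351.4, 229.6]] [[353.8, 226.7], [373.8, 237.1], [362.1, 258.6], [342.9, 247.6]]
```

View pics/c5.png

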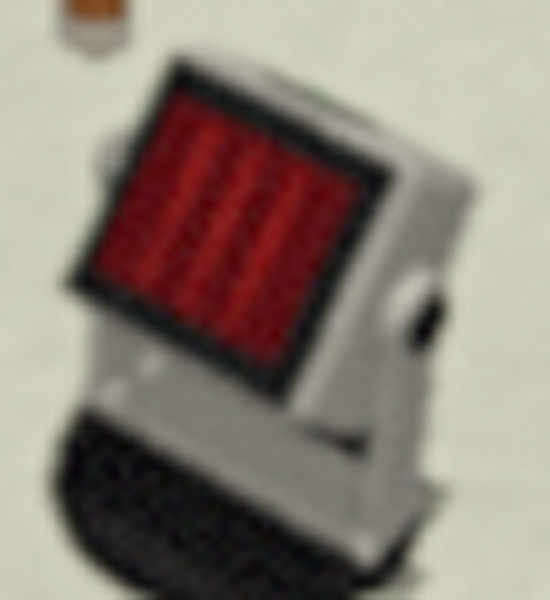

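```bash
cat >> h.py <<'E'
def frame(a,l):
    n=np.array([np.cos(a)*np.cos(l),np.sin(a)*np.cos(l),np.sin(l)]); z=np.array([-np.cos(a)*np.sin(l),-np.sin(a)*np.sin(l),np.cos(l)])
    x=-n; return np.c_[x,np.cross(z,x),z]
E
python3 - <<'E'
from h import *
import pickle
from scipy.optimize import least_squares
C=pickle.load(open('w2.pkl','rb'));S=cam('scene')
px=np.array([(193,128),(549,128),(560,431),(168,431)],float)/6+[245,230]-5/12.
ps=np.array([(344,247.5),(362,256.5),(371.8,238.5),(352.2,229.2)])-.45
def res(p,ws=1.):
    R=frame(p[3],p[4]); X=[p[:3]+R@np.array([0,sy*31,sz*27]) for sy,sz in [(-1,-1),(1,-1),(1,1),(-1,1)]]
    return np.concatenate([(proj(C,x)-u)*2 for x,u in zip(X,px)]+[(proj(S,x)-u)*ws for x,u in zip(X,ps)])
r=least_squares(res,np.load('win.npy'),x_scale=[10,10,10,.1,.1]);print(r.x.round(3),r.fun.round(1))
np.save('win.npy',r.x)
p=r.x;R=frame(p[3],p[4]);print(R.round(3))
lab=p[:3]-80*R[:,0]; axis=lab-14.9*R[:,0]; tcp=axis+(89-62)*R[:,2]; print('label',lab,'foot',axis-62*R[:,2],'tcp',tcp)
E
```

```text
[5.79527e+02 2.79963e+02 1.12221e+02 3.32000e-01 1.32330e+01] [  1.1  -0.8   0.4   1.   -0.8   1.3  -0.4  -0.8  17.2   9.6 -18.1  -9.3
 -19.6  -8.3  17.6  10.5]
[[-0.743  0.326 -0.584]
 [-0.256 -0.946 -0.201]
 [-0.618  0.     0.786]]
label [638.98703676 300.44022718 161.67059112] foot [686.29621374 316.73265942 122.14327873] tcp [634.28171735 298.81979955 192.10485115]
```

Run:
```python
from h import *
import pickle
from scipy.optimize import least_squares
C=pickle.load(open('w2.pkl','rb'));S=cam('scene')
px=np.array([(193,128),(549,128),(560,431),(168,431)],float)/6+[245,230]-5/12.
ps=np.array([(362,256.5),(344,247.5),(352.2,229.2),(371.8,238.5)])-.45
def res(p,ws=1.):
    R=frame(p[3],p[4]); X=[p[:3]+R@np.array([0,sy*31,sz*27]) for sy,sz in [(-1,-1),(1,-1),(1,1),(-1,1)]]
    return np.concatenate([(proj(C,x)-u)*2 for x,u in zip(X,px)]+[(proj(S,x)-u)*ws for x,u in zip(X,ps)])
r=least_squares(res,[580,280,113,.35,.655],x_scale=[10,10,10,.1,.1]);print(r.x.round(3),r.fun.round(1))
np.save('win.npy',r.x)
p=r.x;R=frame(p[3],p[4]);print(R.round(3))
lab=p[:3]-80*R[:,0]; axis=lab-14.9*R[:,0]; tcp=axis+(89-62)*R[:,2]; print('label',lab,'foot',axis-62*R[:,2],'tcp',tcp)
```

```text
[5.80123e+02 2.80240e+02 1.13345e+02 3.51000e-01 6.57000e-01] [ 0.1  0.2 -0.2 -0.1 -0.   0.1 -0.2  0.3 -0.6  0.4 -0.2 -0.3 -0.3  0.9
 -2.1  0.8]
[[-0.743  0.344 -0.574]
 [-0.272 -0.939 -0.21 ]
 [-0.611  0.     0.792]]
label [639.59823028 302.00907811 162.22090395] foot [686.24621511 319.08279384 122.24011178] tcp [635.18504935 300.39380154 192.69917023]
```

Emit:
{"fn": "apply_moves", "kwargs": {"steps": [{"dx":-1.5,"dy":-5,"dz":0,"wx":0,"wy":0,"wz":2,"hand":8.5},{"dx":-3,"dy":-10,"dz":0,"wx":0,"wy":0,"wz":4,"hand":8.5},{"dx":-4.5,"dy":-15,"dz":0,"wx":0,"wy":0,"wz":6,"hand":8.5},{"dx":-6,"dy":-20,"dz":0,"wx":0,"wy":0,"wz":8,"hand":8.5},{"dx":-7.5,"dy":-25,"dz":0,"wx":0,"wy":0,"wz":10,"hand":8.5},{"dx":-9,"dy":-30,"dz":0,"wx":0,"wy":0,"wz":12,"hand":8.5},{"dx":-10.5,"dy":-35,"dz":0,"wx":0,"wy":0,"wz":14,"hand":8.5},{"dx":-11.3,"dy":-40,"dz":0,"wx":0,"wy":0,"wz":16,"hand":8.5}]}}

```text
t: 5.3
ee_pos: [548.2, -105.0, 251.7]
ee_rot: [0.0, 0.641, 0.768, 0.0]
wrist_force: [0.2, -0.8, 0.6]
opening: 84.9
```

Emit:
{"fn": "apply_moves", "kwargs": {"steps": [{"dx":0,"dy":-1,"dz":-1,"wx":0,"wy":0,"wz":2,"hand":6.5},{"dx":0,"dy":-1,"dz":-2,"wx":0,"wy":0,"wz":2,"hand":6.5},{"dx":0,"dy":-1,"dz":-3,"wx":0,"wy":0,"wz":2,"hand":6.5},{"dx":0,"dy":-1,"dz":-4,"wx":0,"wy":0,"wz":2,"hand":6.5},{"dx":0,"dy":-1,"dz":-5,"wx":0,"wy":0,"wz":2,"hand":6.5},{"dx":0,"dy":-1,"dz":-5,"wx":0,"wy":0,"wz":2,"hand":6.5},{"dx":0,"dy":-1,"dz":-5,"wx":0,"wy":0,"wz":2,"hand":6.5},{"dx":0,"dy":-1,"dz":-5,"wx":0,"wy":0,"wz":2,"hand":6.5}]}}

```text
t: 6.3
ee_pos: [549.2, -113.6, 201.7]
ee_rot: [0.0, 0.574, 0.819, 0.0]
wrist_force: [0.3, -1.0, -0.9]
opening: 65.0
```

Run:
```python
from h import *
import pickle
st=ctrl.state(); print(st['t'],st['qpos'].round(3),st['ee_pos'].round(1),st['ee_rot'].round(4))
pickle.dump(cam('wrist',st),open('w3.pkl','wb'))
cv2.imwrite('pics/w3.png',ctrl.capture('wrist'))
```

```text
6.3 [-0.334  0.375 -0.11   1.084 -0.     0.889] [ 549.2 -113.6  201.7] [4.000e-04 5.741e-01 8.188e-01 1.000e-04]
```

View pics/w3.png

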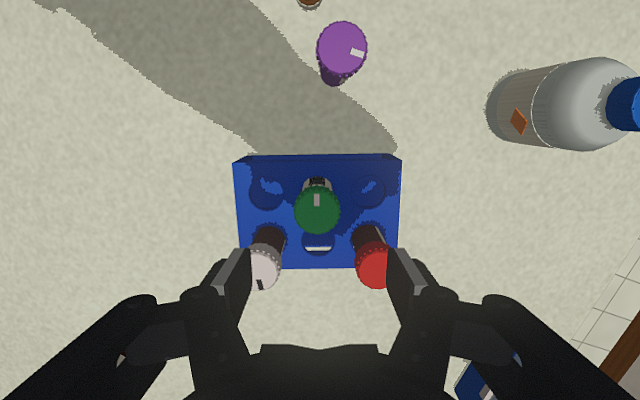

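Run:
```python
from h import *
import pickle
w=cv2.imread('pics/w3.png'); crop(w,280,165,80,90,7,'pics/c6.png')
C=pickle.load(open('w3.pkl','rb'))
hsv=cv2.cvtColor(w,cv2.COLOR_BGR2HSV)
m=((hsv[...,0]>45)&(hsv[...,0]<85)&(hsv[...,1]>80)).astype(np.uint8); m[:165]=0;m[255:]=0;m[:,:280]=0;m[:,360:]=0
c=max(cv2.findContours(m,0,1)[0],key=cv2.contourArea)[:,0]
P=np.array([onz(C,u,v,124)[:2] for u,v in c])
(x,y),r=cv2.minEnclosingCircle(P.astype(np.float32));print('enclosing',x,y,r)
# lower-image boundary only
lo=c[:,1]>212
from scipy.optimize import least_squares
f=least_squares(lambda p:np.hypot(*(P[lo]-p[:2]).T)-17.6,[550,-113]);print(f.x,np.abs(f.fun).max())
g=hsv[165:255,280:360]; 
wm=((w[...,:].min(2)>110)&(hsv[...,1]<70)).astype(np.uint8); wm[:188]=0;wm[215:]=0;wm[:,:305]=0;wm[:,328:]=0
ys,xs=np.nonzero(wm);print(xs.min(),xs.max(),ys.min(),ys.max(),len(xs))
Q=np.array([onz(C,u,v,124)[:2] for u,v in zip(xs,ys)]);cen=Q.mean(0)
e,V=np.linalg.eigh(np.cov(Q.T));print('stroke axis',np.degrees(np.arctan2(*V[::-1,1])),np.sqrt(e)*3.46,'from centre',cen,np.degrees(np.arctan2(*(cen-f.x)[::-1])))
```

```text
enclosing 546.634521484375 -111.16368865966797 18.673269271850586
[ 547.108225   -111.37851806] 1.706622868549342
314 318 194 205 59
stroke axis 108.71868813454041 [3.55620531 8.93917598] from centre [ 544.02431154 -104.16585234] 113.15005829389465
```

View pics/c6.png

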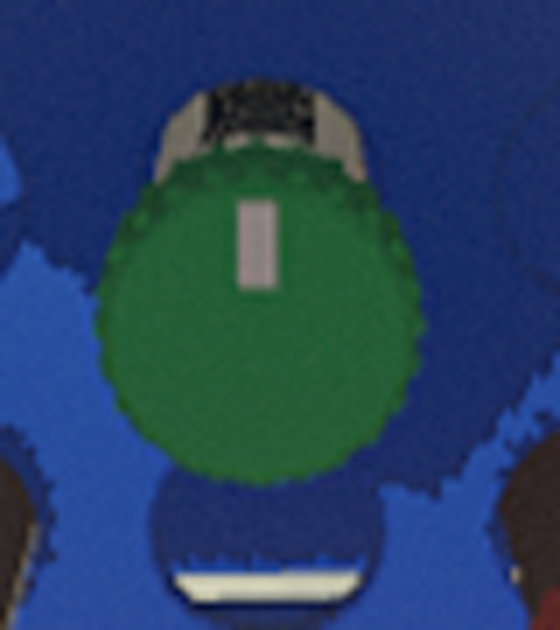

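Emit:
{"fn": "apply_moves", "kwargs": {"newtons": 40, "steps": [{"dx":-0.2,"dy":0.2,"dz":-2,"wx":0,"wy":0,"wz":0,"hand":6},{"dx":-0.2,"dy":0.2,"dz":-4,"wx":0,"wy":0,"wz":0,"hand":6},{"dx":-0.2,"dy":0.2,"dz":-6,"wx":0,"wy":0,"wz":0,"hand":6},{"dx":-0.2,"dy":0.2,"dz":-8,"wx":0,"wy":0,"wz":0,"hand":6},{"dx":-0.2,"dy":0.2,"dz":-9.5,"wx":0,"wy":0,"wz":0,"hand":6},{"dx":-0.2,"dy":0.2,"dz":-10.5,"wx":0,"wy":0,"wz":0,"hand":6},{"dx":-0.2,"dy":0.2,"dz":-10.7,"wx":0,"wy":0,"wz":0,"hand":6},{"dx":-0.2,"dy":0.2,"dz":-10.7,"wx":0,"wy":0,"wz":0,"hand":6}]}}

```text
t: 7.35
ee_pos: [547.3, -111.7, 94.7]
ee_rot: [0.0, 0.574, 0.819, 0.0]
wrist_force: [0.3, 0.6, 0.2]
opening: 60.0
```

Emit:
{"fn": "apply_moves", "kwargs": {"newtons": 40, "steps": [{"dx":0,"dy":0,"dz":0,"wx":0,"wy":0,"wz":0,"hand":3},{"dx":0,"dy":0,"dz":0,"wx":0,"wy":0,"wz":0,"hand":3},{"dx":0,"dy":0,"dz":0,"wx":0,"wy":0,"wz":0,"hand":3},{"dx":0,"dy":0,"dz":0,"wx":0,"wy":0,"wz":0,"hand":3},{"dx":0,"dy":0,"dz":0,"wx":0,"wy":0,"wz":0,"hand":3},{"dx":0,"dy":0,"dz":0,"wx":0,"wy":0,"wz":0,"hand":3},{"dx":0,"dy":0,"dz":0,"wx":0,"wy":0,"wz":0,"hand":3},{"dx":0,"dy":0,"dz":0,"wx":0,"wy":0,"wz":0,"hand":3}]}}

```text
t: 8.35
ee_pos: [547.4, -111.8, 95.0]
ee_rot: [0.001, 0.574, 0.819, 0.0]
wrist_force: [-1.3, -0.8, 6.8]
opening: 32.7
```

Run:
```python
from h import *
st=ctrl.state(); print(st['t'],st['qpos'].round(3),st['ee_pos'].round(1),st['ee_rot'].round(4),st['wrist_force'].round(1),st['opening'])
cv2.imwrite('pics/w4.png',ctrl.capture('wrist'))
```

```text
8.35 [-0.332  0.464 -0.275  0.831 -0.     0.891] [ 547.4 -111.8   95. ] [6.000e-04 5.741e-01 8.188e-01 1.000e-04] [-1.3 -0.8  6.8] 32.67507955259921
```

View pics/w4.png

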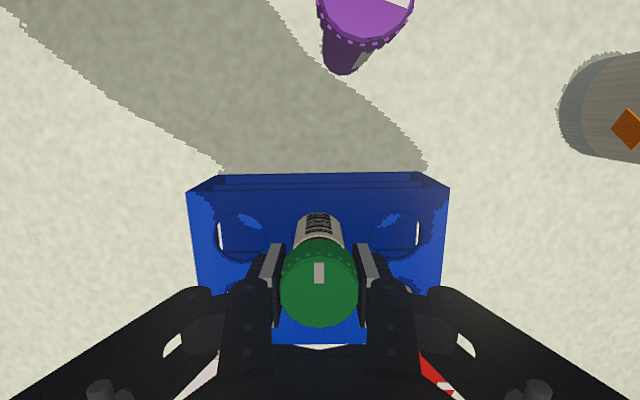

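The cap at (319,285) sits between the pads, with the stroke still pointing along tool x. Lifting now.

Emit:
{"fn": "apply_moves", "kwargs": {"newtons": 60, "steps": [{"dx":0,"dy":0,"dz":0.5,"wx":0,"wy":0,"wz":0,"hand":3},{"dx":0,"dy":0,"dz":2,"wx":0,"wy":0,"wz":0,"hand":3},{"dx":0,"dy":0,"dz":4.5,"wx":0,"wy":0,"wz":0,"hand":3},{"dx":0,"dy":0,"dz":7,"wx":0,"wy":0,"wz":0,"hand":3},{"dx":0,"dy":0,"dz":10,"wx":0,"wy":0,"wz":0,"hand":3},{"dx":0,"dy":0,"dz":13,"wx":0,"wy":0,"wz":0,"hand":3},{"dx":0,"dy":0,"dz":16,"wx":0,"wy":0,"wz":0,"hand":3},{"dx":0,"dy":0,"dz":18,"wx":0,"wy":0,"wz":0,"hand":3}]}}

```text
t: 9.4
ee_pos: [547.2, -111.6, 276.8]
ee_rot: [0.001, 0.574, 0.819, 0.0]
wrist_force: [0.5, -1.5, -0.8]
opening: 32.1
```

Run:
```python
from h import *
import pickle
st=ctrl.state(); print(st['t'],st['qpos'].round(3),st['ee_pos'].round(1),st['ee_rot'].round(4),st['wrist_force'].round(1),st['opening'])
cv2.imwrite('pics/w5.png',ctrl.capture('wrist'))
d=ctrl.capture('side');crop(d,270,140,130,150,4,'pics/d5.png')
p=np.load('win.npy');F=frame(p[3],p[4]); psi=np.radians(110)
T0=Ro.from_euler('z',psi).as_matrix()
Q=F@T0.T
# via: first yaw part then tip
dy=p[3]+np.pi-psi
print('yaw deg',np.degrees(dy),'rotvec units',(np.degrees(Ro.from_matrix(Q).as_rotvec())/5).round(2))
lab=p[:3]-80*F[:,0]; axis=lab-14.9*F[:,0]; tcp=axis+27*F[:,2]
print('tcp',tcp,'shift cm',((tcp-st['ee_pos'])/10).round(2))
```

```text
9.4 [-0.332  0.334  0.028  1.262  0.     0.891] [ 547.2 -111.6  276.8] [1.000e-03 5.741e-01 8.188e-01 3.000e-04] [ 0.5 -1.5 -0.8] 32.06115915731204
yaw deg 90.10322508268496 rotvec units [-3.52 -7.56 17.31]
tcp [635.18504935 300.39380154 192.69917023] shift cm [ 8.8  41.2  -8.41]
```

View pics/w5.png

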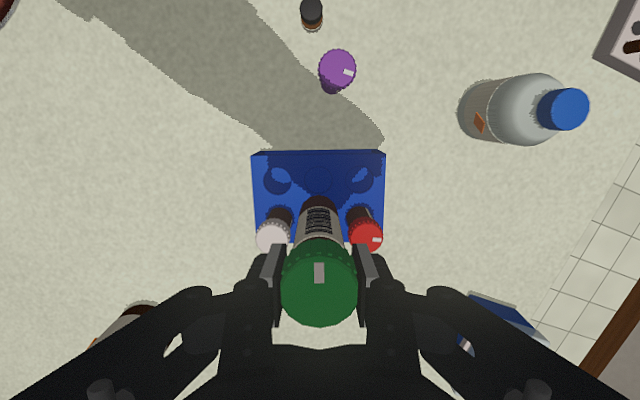

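View pics/d5.png

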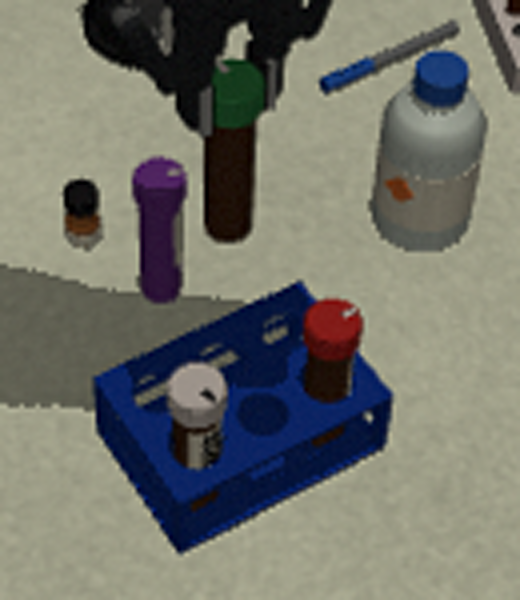

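Emit:
{"fn": "apply_moves", "kwargs": {"steps": [{"dx":2,"dy":5,"dz":0,"wx":0,"wy":0,"wz":2,"hand":3},{"dx":4,"dy":10,"dz":0,"wx":0,"wy":0,"wz":4,"hand":3},{"dx":6,"dy":15,"dz":0,"wx":0,"wy":0,"wz":6,"hand":3},{"dx":8,"dy":20,"dz":0,"wx":0,"wy":0,"wz":8,"hand":3},{"dx":9.5,"dy":25,"dz":0,"wx":0,"wy":0,"wz":10,"hand":3},{"dx":10.5,"dy":30,"dz":0,"wx":0,"wy":0,"wz":12,"hand":3},{"dx":11.3,"dy":35,"dz":0,"wx":0,"wy":0,"wz":14,"hand":3},{"dx":11.3,"dy":39,"dz":0,"wx":0,"wy":0,"wz":16,"hand":3}]}}

```text
t: 10.5
ee_pos: [659.7, 280.4, 273.0]
ee_rot: [-0.001, -0.09, 0.996, -0.0]
wrist_force: [1.0, 0.3, -0.2]
opening: 32.3
```

Emit:
{"fn": "apply_moves", "kwargs": {"steps": [{"dx":0,"dy":2,"dz":0,"wx":0,"wy":0,"wz":2,"hand":3},{"dx":0,"dy":3,"dz":0,"wx":0,"wy":0,"wz":2,"hand":3},{"dx":0,"dy":3,"dz":0,"wx":0,"wy":0,"wz":2,"hand":3},{"dx":0,"dy":3,"dz":0,"wx":0,"wy":0,"wz":2,"hand":3},{"dx":0,"dy":3,"dz":0,"wx":0,"wy":0,"wz":2,"hand":3},{"dx":0,"dy":3,"dz":0,"wx":0,"wy":0,"wz":2,"hand":3},{"dx":0,"dy":3,"dz":0,"wx":0,"wy":0,"wz":2,"hand":3},{"dx":0,"dy":3,"dz":0,"wx":0,"wy":0,"wz":2,"hand":3}]}}

```text
t: 11.5
ee_pos: [660.0, 308.3, 274.3]
ee_rot: [0.0, -0.173, 0.985, -0.0]
wrist_force: [0.4, -1.0, -0.1]
opening: 31.7
```

Emit:
{"fn": "apply_moves", "kwargs": {"steps": [{"dx":0,"dy":0,"dz":0,"wx":0.52,"wy":-1.41,"wz":0,"hand":3},{"dx":0,"dy":0,"dz":0,"wx":1.04,"wy":-2.83,"wz":0,"hand":3},{"dx":0,"dy":0,"dz":0,"wx":1.55,"wy":-4.24,"wz":0,"hand":3},{"dx":0,"dy":0,"dz":0,"wx":2.07,"wy":-5.66,"wz":0,"hand":3},{"dx":0,"dy":0,"dz":0,"wx":2.59,"wy":-7.07,"wz":0,"hand":3},{"dx":0,"dy":0,"dz":0,"wx":2.59,"wy":-7.07,"wz":0,"hand":3},{"dx":0,"dy":0,"dz":0,"wx":2.59,"wy":-7.07,"wz":0,"hand":3},{"dx":0,"dy":0,"dz":0,"wx":2.59,"wy":-7.07,"wz":0,"hand":3}]}}

```text
t: 12.5
ee_pos: [662.4, 309.1, 276.6]
ee_rot: [0.318, -0.164, 0.932, 0.057]
wrist_force: [0.5, 1.1, -1.0]
opening: 32.0
```

```bash
cat > chk.py <<'E'
from h import *
import sys
st=ctrl.state(); print(st['t'],st['qpos'].round(3),st['ee_pos'].round(1),st['wrist_force'].round(1),st['opening'])
p=np.load('win.npy');F=frame(p[3],p[4]); R=tr(st['ee_rot'])
# tube: z=-toolz, x=toolx
tz=-R[:,2];tx=R[:,0]; 
print('angles',np.degrees(np.arccos([tz@F[:,2],tx@F[:,0]])))
foot=st['ee_pos']-89*tz; lab=foot+62*tz+14.9*tx
print('label in window',(F.T@(lab-p[:3])).round(1),'foot',foot.round(1))
tcp=p[:3]-94.9*F[:,0]+27*F[:,2]
print('shift cm',((tcp-st['ee_pos'])/10).round(2))
n=sys.argv[1]
for c in ('wrist','side','scene'): cv2.imwrite(f'pics/{c}{n}.png',ctrl.capture(c))
E
python3 chk.py 6
```

```text
12.5 [ 0.331  0.206 -0.399  0.308  0.012 -0.012] [662.4 309.1 276.6] [ 0.5  1.1 -1. ] 32.03094562056738
angles [0.09676854 0.21079195]
label in window [-153.9    1.1   48.9] foot [713.5 327.9 206.2]
shift cm [-2.72 -0.88 -8.39]
```

View pics/wrist6.png

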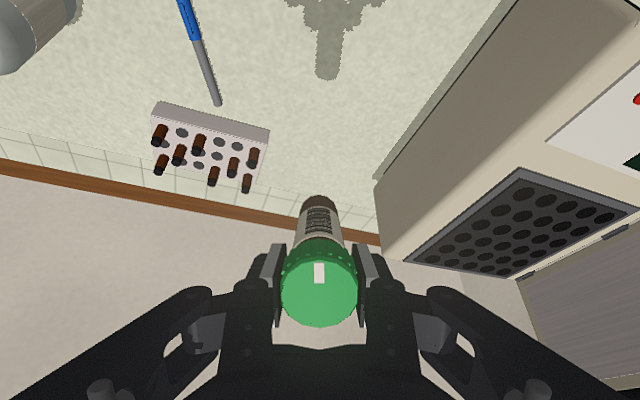

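View pics/scene6.png

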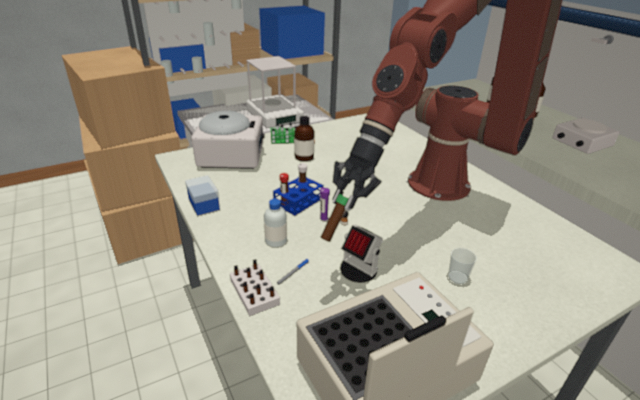

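The scene view shows the tube tipped and held in front of the reader, with the angles within 0.3°. Making the final approach.

Emit:
{"fn": "apply_moves", "kwargs": {"steps": [{"dx":-0.4,"dy":-0.1,"dz":-1.3,"wx":0,"wy":0,"wz":0,"hand":3},{"dx":-0.8,"dy":-0.3,"dz":-2.6,"wx":0,"wy":0,"wz":0,"hand":3},{"dx":-1.2,"dy":-0.4,"dz":-3.9,"wx":0,"wy":0,"wz":0,"hand":3},{"dx":-1.6,"dy":-0.6,"dz":-5.2,"wx":0,"wy":0,"wz":0,"hand":3},{"dx":-2,"dy":-0.7,"dz":-6.5,"wx":0,"wy":0,"wz":0,"hand":3},{"dx":-2.4,"dy":-0.8,"dz":-7.6,"wx":0,"wy":0,"wz":0,"hand":3},{"dx":-2.7,"dy":-0.9,"dz":-8.4,"wx":0,"wy":0,"wz":0,"hand":3},{"dx":-2.7,"dy":-0.9,"dz":-8.4,"wx":0,"wy":0,"wz":0,"hand":3}]}}

```text
t: 13.65
ee_pos: [632.4, 299.3, 189.4]
ee_rot: [0.317, -0.164, 0.932, 0.057]
wrist_force: [0.3, 0.5, -0.6]
opening: 31.8
```

```bash
python3 chk.py 7
python3 - <<'E'
from h import *
s=cv2.imread('pics/scene7.png');d=cv2.imread('pics/side7.png')
crop(s,300,170,120,120,5,'pics/s7.png');crop(d,250,50,160,140,5,'pics/d7.png')
E
```

```text
13.65 [ 0.332  0.25  -0.603  0.062  0.012 -0.012] [632.4 299.3 189.4] [ 0.3  0.5 -0.6] 31.816551646117713
angles [0.0801192  0.19355532]
label in window [-75.6   0.1  -0.7] foot [683.3 317.9 118.9]
shift cm [0.28 0.11 0.33]
```

View pics/s7.png

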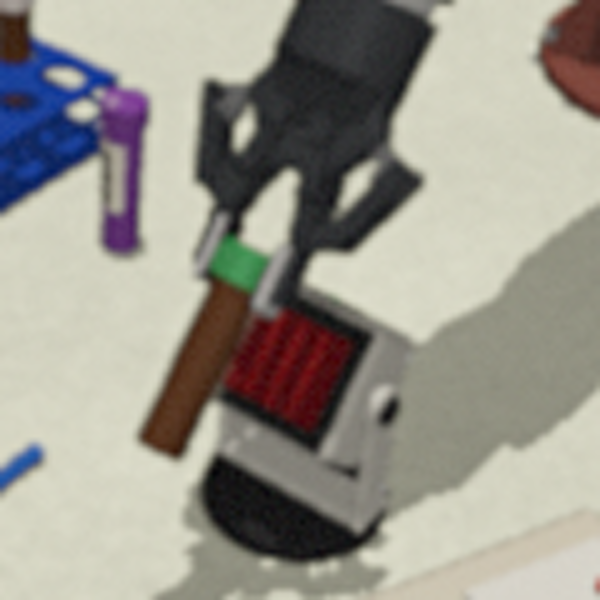

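View pics/d7.png

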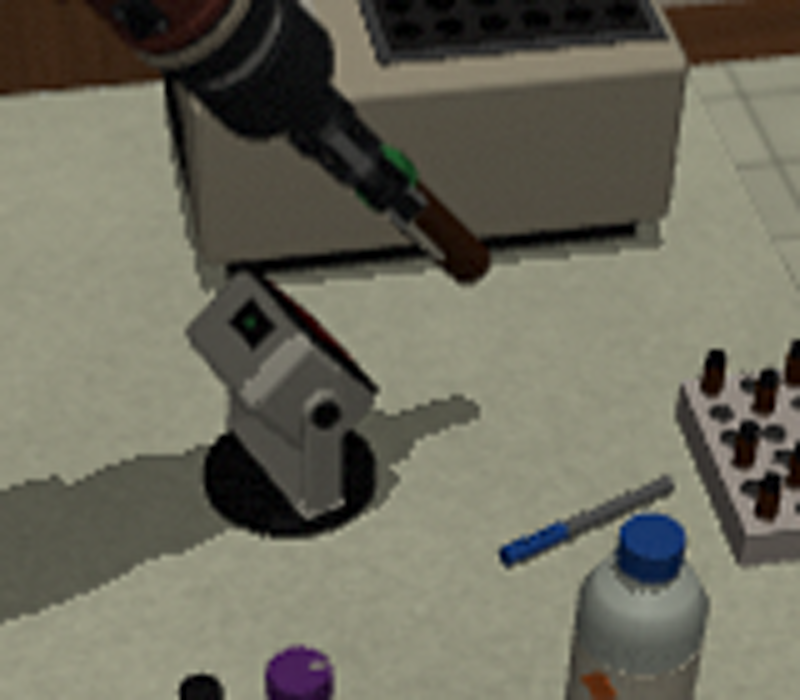

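View pics/wrist7.png

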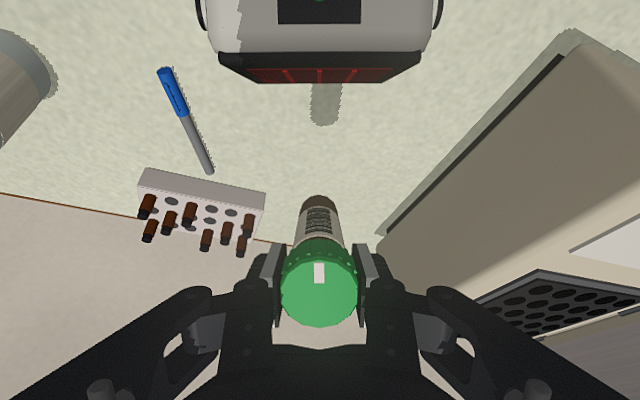

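Emit:
{"fn": "apply_moves", "kwargs": {"steps": [{"dx":0.2,"dy":0.1,"dz":0.2,"wx":0,"wy":0,"wz":0,"hand":3},{"dx":0.3,"dy":0.1,"dz":0.3,"wx":0,"wy":0,"wz":0,"hand":3},{"dx":0.3,"dy":0.1,"dz":0.3,"wx":0,"wy":0,"wz":0,"hand":3},{"dx":0.3,"dy":0.1,"dz":0.3,"wx":0,"wy":0,"wz":0,"hand":3},{"dx":0.3,"dy":0.1,"dz":0.3,"wx":0,"wy":0,"wz":0,"hand":3},{"dx":0.3,"dy":0.1,"dz":0.3,"wx":0,"wy":0,"wz":0,"hand":3},{"dx":0.3,"dy":0.1,"dz":0.3,"wx":0,"wy":0,"wz":0,"hand":3},{"dx":0.3,"dy":0.1,"dz":0.3,"wx":0,"wy":0,"wz":0,"hand":3}]}}

```text
t: 14.8
ee_pos: [635.9, 300.4, 193.3]
ee_rot: [0.318, -0.164, 0.932, 0.057]
wrist_force: [-0.0, -0.4, -0.4]
opening: 32.0
```

```bash
python3 chk.py 8
python3 - <<'E'
from h import *
f7=[683.3,317.9,118.9]
S,D=cam('scene'),cam('side')
print(proj(S,f7),'seen 332.6 259.4;',proj(D,f7),'seen 344.6 102.4')
x,r=tri((S,332.6,259.4),(D,344.6,102.4));print(x,r)
# neighbours unchanged?
a=cv2.imread('pics/scene0.png')[140:230,265:320].astype(int);b=cv2.imread('pics/scene8.png')[140:230,265:320].astype(int)
print(ctrl.state()['qvel'].round(4))
s=cv2.imread('pics/scene8.png');crop(s,230,140,180,150,4,'pics/s8.png')
E
```

```text
14.8 [ 0.332  0.251 -0.59   0.073  0.012 -0.012] [635.9 300.4 193.3] [-0.  -0.4 -0.4] 31.99002209214999
angles [0.01589122 0.17895588]
label in window [-80.9   0.2   0. ] foot [687.  319.1 122.8]
shift cm [-0.07 -0.   -0.06]
[331.22792152 260.44523989] seen 332.6 259.4; [343.06342837 103.24345647] seen 344.6 102.4
[684.3918811  318.90033483 122.68620162] [4.0, 4.0]
[ 0.0009 -0.0008  0.0013  0.0001 -0.0001  0.001 ]
```

View pics/s8.png

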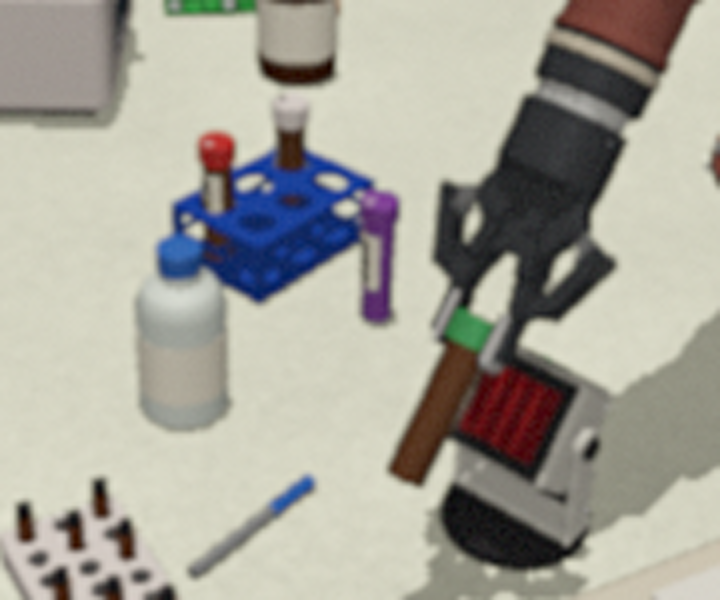

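The tube is aligned, the arm is at rest, and the other objects stand where they were. Handing in.

Run:
```python
from rig import ctrl
print(ctrl.finish_job())
```

```text
the job is handed in; nothing more can be done
None
```

I drew the green-capped tube up out of the rack by its cap, turned it about 90° and tipped it 37.6°. I handed the job in at about 15 s of the 45 s limit, with the tube still held in front of the reader's window. The hand-in gives no verdict.

**Position:** From the arm's pose and the measured window, the label is 81 mm in front of the window and within 0.2 mm of its centre line both ways. The label and tube angles are within 0.2°. Both figures assume the tube sits in the fingers as planned.

**Steadiness:** The arm was still, the wrist force was under 1 N and the foot was about 123 mm above the bench. The last pictures show the other tubes and the bench items standing where they were, and nothing touching the reader.

**Disagreements:**
- **Foot position:** I took the foot's position from the scene and side views just before the last 5 mm nudge. It was about 4 mm from the predicted position, and the two rays missed each other by about 8 mm. That is well within the 20 mm allowed.
- **Stroke direction:** One reading of the cap stroke gave 113° and another 109°. I used 110°, which the label's look in the wrist view supported.

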